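Uncap the cushion blower and hold its dial at the third click

ROBOT

A 7-joint arm with a two-finger parallel gripper is mounted at the origin on the work surface; the furniture and walls round the work are solid. World frame = base frame: x ahead of the robot, y to its left, z up, the work surface at z = 0. Lengths are in m, angles in rad, forces in N, time in s.
With the tool pointing down it reaches from about 0.425 to 0.925 m from the base axis. Payload 6.8 kg.
Tool frame: the origin (TCP) lies on the mounting face of the last link; the fingertips stand 173 mm ahead of it and the grasp point (between the pads) lies 155 mm ahead of it; z points along the fingers, y is the line along which they close (so a half turn about z gives the same grasp; the last joint's range is limited). The gripper opens to 85 mm and grips with 20 to 120 N. Pads are 22 mm wide; open, the fingers measure 114 mm over their backs; the gripper's body (76 mm by 85 mm) begins 54 mm behind the grasp point. The pads swing forward as they close: fully open they stand 13 mm farther back than shut.
Start: joints at [-1.297, 0.477, 0.022, 1.555, -0.011, 1.109, -0.083], TCP at [0.251, 0.626, 0.405] pointing down, gripper open.
Joint ranges: [-2.96, 2.96], [-0.34, 2.1], [-1.41, 1.46], [0.24, 2.44], [-1.37, 4.51], [0.17, 1.92], [-2.96, 2.96]. Speed limits (rad/s): [2.39, 2.39, 3.14, 3.14, 3.14, 3.14, 3.14].

INTERFACE

Orientations are given as a unit quaternion [w, x, y, z].
In Python, from station import bot gives the robot as it stands. The module is installed in compiled form; this text tells all that it offers.
- The arm moves only by the shell command python3 -m pendant 'ROWS' [FORCE]. ROWS is JSON, a list of rows, each a list of 5 numbers: the finger opening in m, from 0 to 0.0854, then the shift along the tool's x, y, z in m, then the turn about the tool's z in degrees. In form: [[jaw, x, y, z, yaw], ...]. A call has 1 to 12 rows; each row shifts and turns the commanded pose from where the row before left it, along the tool's axes as they then stand; what a row does not reach is not made up. A row lasts 1/12 s, in which the tool goes at most 41.7 mm and 7.16 degrees, less where a joint would pass 70% of its speed; a pose out of reach is approached as far as the arm can. A call with a gripper value outside its range is refused whole. The fingers move at their own pace and stop on an object; FORCE is the grip in N (left out, the last holds). Time passes only in rows, so rows that do not move let the fingers close. It gives the time, the measured TCP pose, the force, the opening and the grip force at its end, in the units of the state.
- bot.get_obs(): the state, without advancing time (a new reading comes with each control period).
- bot.read_camera(name): name is "scene" or "top"; returns (picture, depth): 384x512x3 uint8, blue, green, red; 384x512 float32, m along the optical axis (not along the pixel's ray), 0 where there is no reading.
- bot.camera_model(name): a dict with "intrinsics" (3x3 intrinsics, pixels), "R" (3x3) and "t" (3): a world point X has camera coordinates R X + t. Camera axes: x right, y down, z forward; pixel columns grow to the right and rows downward; lengths in m; the calibration is good to about 2 mm. A picture is of the moment at which its call begins. camera_model takes no time and is no camera call.
- bot.hand_in(): hands the job in; it is judged then, once.
Trained networks look in the newest picture that a camera, given by its name, has taken for a name from the list of things; names that differ only in an ending like _2 or _b are one class to them, and where a whole thing is asked for, a point or a joint stands for the part that bears it (a point fixed in the world has none). Each returns a list of dicts, best first, with "score" (0 to 1); they miss things now and then, are a little off and sometimes report something else, mostly with a low value. They report only what shows in the picture. A call takes as long as a camera call. They do not tell look-alikes from the thing itself.
- bot.boxes_of(name, camera): "at" ([column, row] in pixels, amid what is visible of it).
- bot.trace(name, camera): "mask" (384x512 bool, what is visible of it) and "at" ([column, row] in pixels, amid what is visible of it).
- bot.pinpoint(name, camera): "at" ([column, row] in pixels: a listed point, or the origin of a listed thing).
The state is a dict: "t": time; "q": joint angles; "joint_vel": joint speeds; "joint_torque": joint torques, N m; "eef_pos": TCP position; "tool_rot": TCP orientation; "contact_force": force on the tool from outside, world axes, zero at the start; "torque": the same for the moment, N m; "gripper_width": opening from 0.0 (shut) to 1.0 (fully open); "grasp_force": force on a finger pad.
Only numpy, scipy, OpenCV 4.12 (cv2) and the standard library are available. Lean on these libraries where they do the work, as an engineer would, in place of code of your own. Each camera call takes 0.05 s, during which the arm holds its last target. There are 200 camera calls.

TASK

Make the bench blower blow at full: lift the loose cap off its outlet spout and stand it open side down on the bare bench (do not drop it), leaving the other things where they are. Then press the bar of the spring-return dial on the blower's side down past the first and second clicks to the third, not on towards the end stop, and finish while still holding it there, because it springs back when released.

Things in the scene. Friction and masses are not known exactly. Their poses are not given: they have to be found in the camera images.
- blower: Grey box-shaped bench blower, 180 (x) x 160 (y) x 100 mm high, fixed to the bench; origin at the centre of its underside, x away from the robot, z up, its front (-x) face towards the robot, turned by up to 0.25 rad. On top at (20, 30) mm an upright aluminium spout, 50 mm across, its rim 140 mm above the bench. The dial is on its right (-y) side. The bench within 90 mm in front of the left (+y) half of its front is always bare.
- spout_rim (a point): Centre of the open top of the spout, 140 mm above the bench; axes as the blower's.
- cap: Loose grey round cap, 60 mm across, sitting over the spout with 2 mm play all round; open below, skirt 28 mm high, of which 24 mm slip over the spout (lift it more than 24 mm to clear). On top a round knob 26 mm across that rises from 28 to 52 mm above the cap's lower edge (its neck, up to 34 mm, is 20 mm across). Origin at the centre of the lower edge, z up; about 60 g. It may be turned any way about z.
- cap_knob (a point): Centre of the cap's knob, 42 mm above the cap's lower edge: where to grip it from above.
- dial_axis (a point): Point on the dial's turning axis level with the middle of its bar, 82 mm above the bench; fixed to the blower at (-55, -114, 82) mm; the axis runs along the blower's y.
- dial_bar (a point): Middle of the dial's black cross bar: a round bar 16 mm thick and 56 mm long, lying level along the blower's y, at the end of a 72 mm steel arm that points to the front (-x) of the blower; its middle 34 mm out from the housing's right side and 24 to 37 mm in front of its front face. The arm stands 0.60 rad above level at rest; the bar's middle is then 123 mm above the bench and drops to 100, 75 and 51 mm at the first, second and third click (37 mm at the end stop).
- dial (a joint): Angle of the dial in rad: 0 at rest, growing as the bar is pressed down; clicks (soft detents) at 0.35, 0.70 and 1.05, end stop at 1.40. A spring always drives it back to 0, through the clicks; pressing at the bar takes about 3 to 8 N. A short white pointer line on the dial's face goes past four white dots on the housing under it: rest, first, second and (largest) third click.
Things that resemble listed ones, but are neither listed nor needed, are in the scene too. Several things have the shape of the cap; the one meant has the colours described above.

How it is judged:
By the outcome, as a careful person would: the job done as asked, in the order asked, and still so for the second after the job is handed in, while the arm keeps its last pose, push and grip.
It also fails if it takes over 51 s, if anything falls off the work surface, if the arm or the gripper's body presses on something with over 40 N, if the wrist force passes 120 N, or if a joint passes its speed limit or range.

## Working session

There is one attempt and no reset: what is moved stays moved. The work goes in short steps, Python scripts to look and compute and a shell command to move; the robot and the scene stay as the last step left them, time stands still between calls to the robot, and variables do not carry over. Pictures are saved under pics/ and viewed, at most 10 in all, crops included, and the job is handed in when it is done.

```bash
mkdir -p pics
cat > h.py <<'E'
from station import bot
import numpy as np, cv2
from scipy.spatial.transform import Rotation as Rn
def ray(c,px):
    m=bot.camera_model(c);K=np.array(m["intrinsics"]);R=np.array(m["R"]);t=np.array(m["t"])
    d=R.T@np.linalg.inv(K)@np.array([px[0],px[1],1.]);return -R.T@t,d
def dep(c,px,D):
    o,d=ray(c,px);r,k=int(round(px[1])),int(round(px[0]))
    p=D[max(r-1,0):r+2,max(k-1,0):k+2];p=p[p>0]
    return o+d*np.median(p) if p.size else None
def tri(rs):
    A=0;b=0
    for o,d in rs:
        d=d/np.linalg.norm(d);P=np.eye(3)-np.outer(d,d);A=A+P;b=b+P@o
    return np.linalg.solve(A,b)
def proj(c,X):
    m=bot.camera_model(c);p=np.array(m["intrinsics"])@(np.array(m["R"])@X+np.array(m["t"]));return p[:2]/p[2]
E
python3 - <<'E'
from h import *
np.set_printoptions(precision=4,suppress=True)
s=bot.get_obs();print(s["t"],s["eef_pos"],s["tool_rot"],s["gripper_width"])
ims=[]
for c in("scene","top"):
    I,D=bot.read_camera(c);ims.append(I);np.save(c+".npy",D)
    m=bot.camera_model(c);print(c,ray(c,(256,192)),m["intrinsics"][0])
    for n in("cap_knob","spout_rim","dial_axis","dial_bar","blower","cap"):
        for r in bot.pinpoint(n,c)[:4]:
            print(c,n,round(r["score"],2),np.round(r["at"],1),dep(c,r["at"],D))
    cv2.imwrite(f"pics/{c}0.png",cv2.resize(I,(800,600)))
E
```

```text
0.0 [0.2514 0.6261 0.4037] [-0.0001  0.1897  0.9818 -0.0009] 0.9999204178446468
scene (array([ 0.7384, -0.5258,  0.6807]), array([-0.2887,  0.693 , -0.6608])) [348.714    0.     252.4425]
scene cap_knob 0.9 [219.2 185.2] [0.349  0.1358 0.0378]
scene cap_knob 0.87 [323.5 164.1] [0.6273 0.1713 0.1667]
scene cap_knob 0.61 [292.  250.9] [ 0.6174 -0.0224  0.0507]
scene cap_knob 0.56 [237.6 253.2] [ 0.5048 -0.0756  0.0502]
scene spout_rim 0.64 [322.7 169.8] [0.628  0.1682 0.1516]
scene dial_axis 0.74 [261.  208.6] [0.4925 0.099  0.0305]
scene dial_bar 0.63 [243.  184.2] [0.4563 0.0685 0.1281]
scene blower 0.93 [304.5 212.1] [0.6166 0.0675 0.0928]
scene cap 0.92 [322.7 173.8] [0.6303 0.1635 0.1431]
scene cap 0.86 [286.6 260.7] [ 0.6103 -0.0361  0.0275]
scene cap 0.6 [241.2 264.6] [ 0.5181 -0.0866  0.0281]
scene cap 0.54 [219.4 193. ] [0.3558 0.1212 0.0222]
top (array([0.4535, 0.0603, 1.0387]), array([ 0.0748, -0.0031, -0.9973])) [442.9665   0.     255.2495]
top cap_knob 0.91 [311.8 202.9] [ 0.506  -0.0678  0.0515]
top cap_knob 0.85 [214.2 276.1] [0.3393 0.1452 0.0522]
top cap_knob 0.73 [194.4 136.7] [0.6258 0.1822 0.1691]
top cap_knob 0.73 [284.8 155.4] [ 0.6112 -0.0055  0.0531]
top spout_rim 0.74 [197.9 141.5] [0.6166 0.1751 0.1682]
top dial_axis 0.21 [246.9 224.3] [0.4549 0.0746 0.1298]
top dial_bar 0.75 [244.8 222.6] [0.4583 0.079  0.1307]
top blower 0.58 [217.4 165.3] [0.579  0.141  0.1002]
top cap 0.95 [212.8 269.4] [0.3537 0.1489 0.0502]
top cap 0.93 [310.8 205.5] [ 0.5001 -0.0656  0.0524]
top cap 0.79 [202.4 146.2] [0.6115 0.1687 0.1449]
top cap 0.75 [289.4 159.2] [ 0.6034 -0.0162  0.0496]
```

View pics/scene0.png

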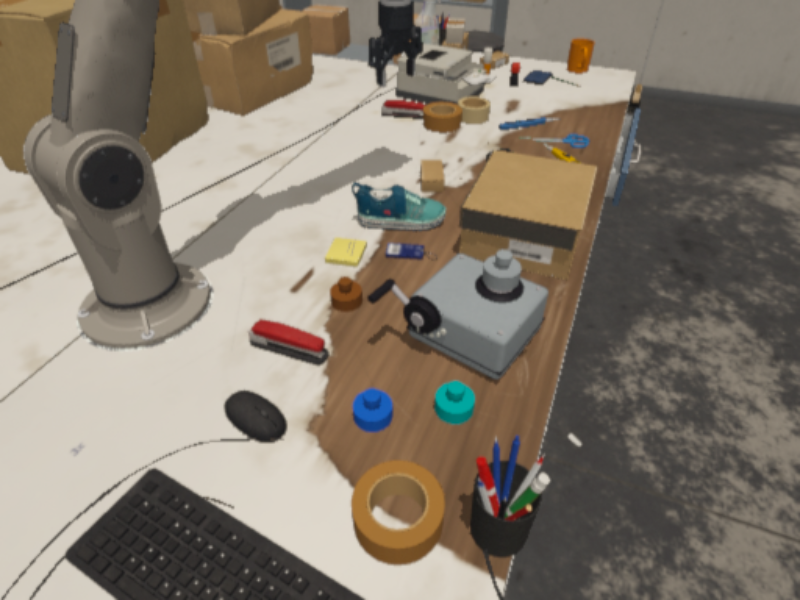

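View pics/top0.png

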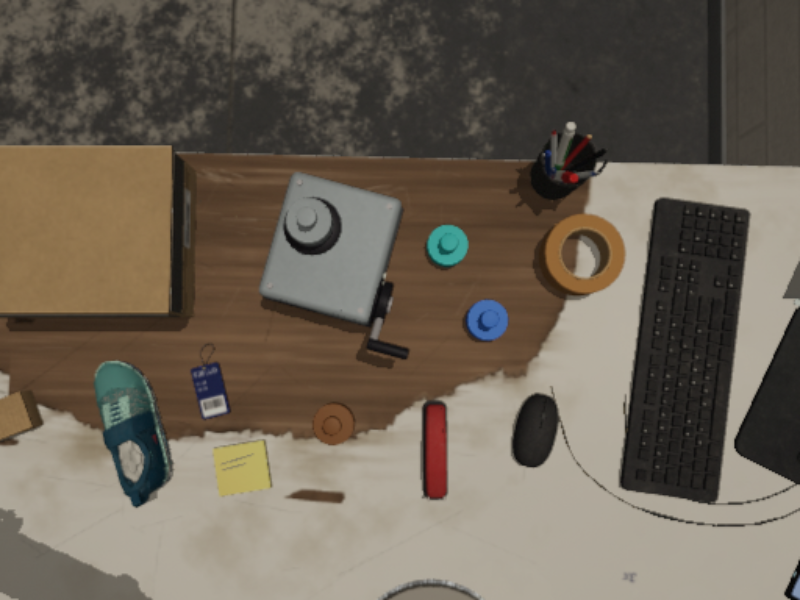

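The grey cap sits on the spout: about (323,164) in scene and (195,137) in top. The blue, teal and brown caps are look-alikes. The dial bar is at about (243,185) in scene and (245,223) in top, and the bench in front of the left half of the blower is bare.

Run:
```python
from h import *
np.set_printoptions(precision=4,suppress=True)
k=tri([ray("scene",(323.5,164.1)),ray("top",(194.4,136.7))]);b=tri([ray("scene",(243,184.2)),ray("top",(244.8,222.6))])
print("knob",k,"bar",b)
for c in("scene","top"):
    _,D=bot.read_camera(c);M=bot.trace("blower",c)[0]["mask"]
    rr,cc=np.nonzero(M&(D>0));P=np.array([ray(c,(x,y))[0]+ray(c,(x,y))[1]*D[y,x] for x,y in zip(cc,rr)])
    T=P[(abs(P[:,2]-.1)<.005)]
    (cx,cy),sz,a=cv2.minAreaRect((T[:,:2]*1000).astype(np.float32));print(c,len(T),(cx,cy),sz,a,np.median(T[:,2]))
    # knob top / cap cluster
    near=np.hypot(*(P[:,:2]-k[:2]).T)<.05
    M2=None
    for r in bot.trace("cap",c):
        rr,cc=np.nonzero(r["mask"]&(D>0))
        P=np.array([ray(c,(x,y))[0]+ray(c,(x,y))[1]*D[y,x] for x,y in zip(cc,rr)])
        if np.median(P[:,2])>.1:
            Q=P[P[:,2]>.163];print(c,"knobtop",Q.mean(0),Q.max(0),Q.min(0),len(Q))
```

```text
knob [0.6267 0.1833 0.1585] bar [0.4555 0.0778 0.1208]Traceback (most recent call last):
  File "<stdin>", line 7, in <module>
  File "h.py", line 5, in ray
    m=bot.camera_model(c);K=np.array(m["intrinsics"]);R=np.array(m["R"]);t=np.array(m["t"])
ValueError: time passes only in moves, steps and waits
```

```bash
cat >> h.py <<'E'
def cloud(c,M,D):
    m=bot.camera_model(c);K=np.array(m["intrinsics"]);R=np.array(m["R"]);t=np.array(m["t"])
    r,k=np.nonzero(M&(D>0));z=D[r,k]
    return (np.linalg.inv(K)@np.vstack([k,r,np.ones_like(k)])*z-t[:,None]).T@R
E
python3 - <<'E'
from h import *
np.set_printoptions(precision=4,suppress=True)
for c in("scene","top"):
    _,D=bot.read_camera(c);P=cloud(c,bot.trace("blower",c)[0]["mask"],D)
    T=P[(abs(P[:,2]-.1)<.006)]
    print(c,len(T),cv2.minAreaRect((T[:,:2]*1000).astype(np.float32)),np.median(T[:,2]))
    for r in bot.trace("cap",c):
        P=cloud(c,r["mask"],D)
        if np.median(P[:,2])>.1:
            Q=P[P[:,2]>.163];print(c,"knobtop",Q.mean(0),Q.max(0),Q.min(0),len(Q))
k=np.array([.6267,.1833]);b=np.array([.4555,.0778])
# yaw from spout->bar(rest): local (20,30) and (-55-59.4,-114)
l=b-k;m=np.array([-134.4,-144]);print("yaw",np.arctan2(l[1],l[0])-np.arctan2(m[1],m[0]),np.hypot(*l),np.hypot(*m))
E
```

```text
scene 2399 ((590.7677001953125, 142.80926513671875), (176.65077209472656, 182.09373474121094), 75.92110443115234) 0.0983169161295614
scene knobtop [0.6237 0.1735 0.1661] [0.6354 0.1857 0.1687] [0.6126 0.1645 0.1631] 49
top 5089 ((593.9369506835938, 145.14613342285156), (179.00442504882812, 177.5220184326172), 76.13524627685547) 0.10013521807697062
top knobtop [0.623  0.1792 0.1682] [0.6359 0.1914 0.1716] [0.6116 0.1673 0.1642] 131
yaw -0.26759330879134646 0.20109622075016728 196.97553147535865
```

```bash
python3 -m pendant '[[0.0854,-0.029,-0.0155,0,0],[0.0854,-0.029,-0.0155,0,0],[0.0854,-0.029,-0.0155,0,0],[0.0854,-0.029,-0.0155,0,0],[0.0854,-0.029,-0.0155,0,0],[0.0854,-0.029,-0.0155,0,0],[0.0854,-0.029,-0.0155,0,0],[0.0854,-0.029,-0.0155,0,0],[0.0854,-0.029,-0.0155,0,0],[0.0854,-0.029,-0.0155,0,0],[0.0854,-0.029,-0.0155,0,0],[0.0854,-0.029,-0.0155,0,0]]' 30
python3 -m pendant '[[0.0854,-0.029,-0.0155,0,0],[0.0854,-0.029,-0.0155,0,0],[0.0854,-0.029,-0.0155,0,0],[0.0854,-0.029,-0.0155,0,0],[0.0854,-0.029,-0.0155,0,0],[0.0854,-0.018,-0.0115,0,0],[0.0854,0,0,0,-4],[0.0854,0,0,0,-4],[0.0854,0,0,0,0],[0.0854,0,0,0,0]]'
cat >> h.py <<'E'
def go(X,verb=True):
    s=bot.get_obs();w,x,y,z=s["tool_rot"];R=Rn.from_quat([x,y,z,w]).as_matrix()
    print("t",round(s["t"],2),"eef",np.round(s["eef_pos"],4),"ty",np.degrees(np.arctan2(R[1,1],R[0,1])).round(1),"shift",np.round(R.T@(np.array(X)-s["eef_pos"]),4),"F",np.round(s["contact_force"],1),"w",round(s["gripper_width"],3),"g",round(s["grasp_force"],1))
E
python3 - <<'E'
from h import *
np.set_printoptions(precision=4,suppress=True)
go([.624,.180,.313])
r=[]
for c in("scene","top"):
    I,D=bot.read_camera(c);cv2.imwrite(f"pics/{c}1.png",I)
    for d in bot.pinpoint("cap_knob",c)[:5]:print(c,round(d["score"],2),np.round(d["at"],1),dep(c,d["at"],D))
    print(proj(c,np.array([.624,.18,.158])))
a=cv2.imread("pics/scene1.png")[90:270,190:430];b=cv2.imread("pics/top1.png")[60:240,120:360]
cv2.imwrite("pics/m1.png",cv2.resize(np.hstack([a,b]),(800,300),interpolation=cv2.INTER_CUBIC))
E
```

```text
t: 2.1
eef_pos: [0.506, 0.3227, 0.405]
tool_rot: [0.0, 0.19, 0.982, 0.0]
contact_force: [0.1, -0.1, 0.0]
gripper_width: 0.998
grasp_force: 0.0
t: 2.93
eef_pos: [0.6232, 0.1809, 0.4047]
tool_rot: [-0.0, 0.122, 0.993, 0.0]
contact_force: [0.0, -0.3, -0.0]
gripper_width: 1.0
grasp_force: 0.0
t 2.93 eef [0.6232 0.1809 0.4047] ty 76.0 shift [-0.001  -0.0007  0.0917] F [ 0.  -0.3 -0. ] w 1.0 g 0.0
scene 0.95 [222.  185.2] [0.3562 0.1393 0.0374]
scene 0.9 [239.5 253.1] [ 0.5087 -0.0736  0.05  ]
scene 0.7 [291.7 254.7] [ 0.618  -0.0242  0.0394]
scene 0.57 [323.  166.4] [0.6279 0.1655 0.164 ]
[322.6105 164.6741]
top 0.61 [285.3 155.7] [ 0.6109 -0.0067  0.051 ]
top 0.6 [312.9 206.3] [ 0.4984 -0.0702  0.0531]
top 0.57 [196.1 140.4] [0.5283 0.114  0.6443]
[196.2225 138.7274]
```

View pics/m1.png

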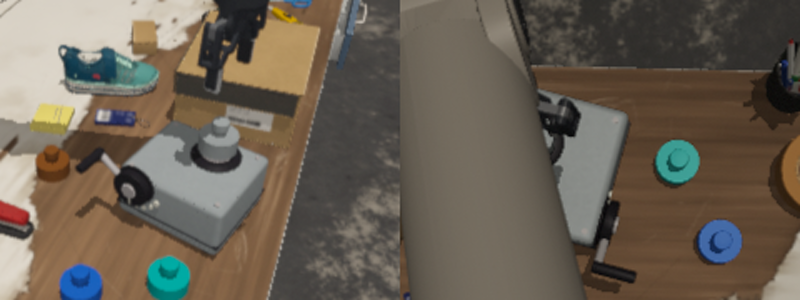

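```bash
python3 -m pendant '[[0.0854,-0.001,-0.001,0.02,0],[0.0854,0,0,0.02,0],[0.0854,0,0,0.02,0],[0.0854,0,0,0.015,0],[0.0854,0,0,0.01,0],[0.0854,0,0,0,0],[0.02,0,0,0,0],[0.02,0,0,0,0],[0.02,0,0,0,0],[0.02,0,0,0,0],[0.02,0,0,0,0],[0.02,0,0,0,0]]' 30
python3 -m pendant '[[0.02,0,0,0,0],[0.02,0,0,0,0],[0.02,0,0,0,0]]'
```

```text
t: 4.13
eef_pos: [0.6242, 0.1796, 0.3207]
tool_rot: [0.001, 0.121, 0.993, 0.0]
contact_force: [-0.6, -0.5, 4.0]
gripper_width: 0.289
grasp_force: 29.4
t: 4.38
eef_pos: [0.6242, 0.1797, 0.3206]
tool_rot: [0.001, 0.121, 0.993, 0.0]
contact_force: [-1.3, -0.2, 5.2]
gripper_width: 0.288
grasp_force: 29.5
```

```bash
python3 -m pendant '[[0.02,0,0,-0.004,0],[0.02,0,0,-0.008,0],[0.02,0,0,-0.01,0],[0.02,0,0,-0.01,0],[0.02,0,0,-0.012,0],[0.02,0,0,-0.016,0],[0.02,0,0,-0.02,0],[0.02,0,0,-0.01,0],[0.02,0,0,0,0],[0.02,0,0,0,0]]'
python3 - <<'E'
from h import *
np.set_printoptions(precision=4,suppress=True)
c_,s_=np.cos(-.2425),np.sin(-.2425)
W=lambda l:np.array([.597+c_*l[0]-s_*l[1],.156+s_*l[0]+c_*l[1]])
p=W((-.143,.045));print("place",p,"bar",W((-.1144,-.114)),W((-.12,-.114)))
go([*p,.410])
for c in("scene","top"):
    I,D=bot.read_camera(c);cv2.imwrite(f"pics/{c}2.png",I);print(c,proj(c,np.array([*p,0])))
for d in bot.pinpoint("cap","scene")[:5]:print(round(d["score"],2),np.round(d["at"],1))
print(proj("scene",np.array([.624,.18,.206])))
a=cv2.imread("pics/scene2.png")[90:270,190:430];b=cv2.imread("pics/top2.png")[100:280,120:360]
cv2.imwrite("pics/m2.png",cv2.resize(np.hstack([a,b]),(800,300),interpolation=cv2.INTER_CUBIC))
E
```

```text
t: 5.22
eef_pos: [0.624, 0.1796, 0.4104]
tool_rot: [0.001, 0.121, 0.993, 0.0]
contact_force: [-0.2, -0.3, -1.1]
gripper_width: 0.287
grasp_force: 29.6
place [0.469 0.234] bar [0.4586 0.0728] [0.4531 0.0742]
t 5.22 eef [0.624  0.1796 0.4104] ty 76.1 shift [0.1635 0.0157 0.0002] F [-0.2 -0.3 -1.1] w 0.287 g 29.6
scene [270.3407 185.0157]
top [179.8637 216.8352]
0.97 [286.6 260.7]
0.95 [221.7 190.5]
0.85 [324.5 148. ]
0.69 [237.2 269.7]
[325.0544 148.5944]
```

View pics/m2.png

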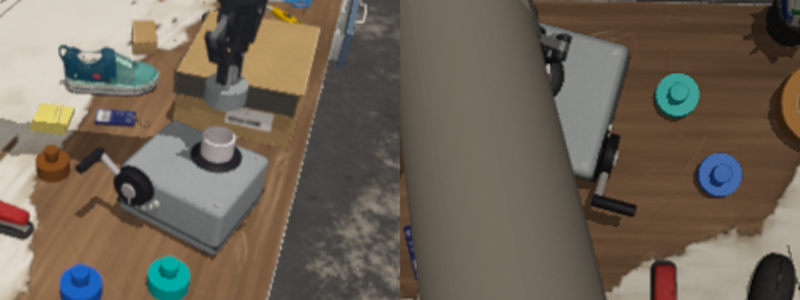

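The cap is held and clear of the spout, which is open at scene (318,177). Next I move it to the bare spot in front of the left half of the blower, near scene (270,185), and lower it.

```bash
python3 -m pendant '[[0.02,0.01,0.001,0,0],[0.02,0.02,0.002,0,0],[0.02,0.025,0.0025,0,0],[0.02,0.025,0.0025,0,0],[0.02,0.025,0.0025,0,0],[0.02,0.025,0.002,0,0],[0.02,0.02,0.002,0,0],[0.02,0.0135,0.001,0,0],[0.02,0,0,0.01,0],[0.02,0,0,0.02,0],[0.02,0,0,0.03,0],[0.02,0,0,0.03,0]]'
python3 -m pendant '[[0.02,0,0,0.03,0],[0.02,0,0,0.03,0],[0.02,0,0,0.02,0],[0.02,0,0,0.015,0],[0.02,0,0,0.01,0],[0.02,0,0,0,0],[0.02,0,0,0,0]]'
```

```text
t: 6.37
eef_pos: [0.4696, 0.2335, 0.3188]
tool_rot: [0.001, 0.121, 0.993, 0.001]
contact_force: [-0.1, 0.3, -1.5]
gripper_width: 0.286
grasp_force: 29.6
t: 6.95
eef_pos: [0.4693, 0.2336, 0.2143]
tool_rot: [-0.0, 0.121, 0.993, -0.0]
contact_force: [0.2, 0.2, -0.6]
gripper_width: 0.29
grasp_force: 29.6
```

```bash
python3 -m pendant '[[0.02,0,0,0.003,0],[0.02,0,0,0.002,0],[0.02,0,0,0.002,0],[0.02,0,0,0.001,0],[0.02,0,0,0,0]]'; python3 -m pendant '[[0.02,0,0,0.001,0],[0.02,0,0,0,0]]'
```

```text
t: 7.37
eef_pos: [0.469, 0.2339, 0.2069]
tool_rot: [0.0, 0.121, 0.993, 0.0]
contact_force: [1.0, 1.2, -1.2]
gripper_width: 0.289
grasp_force: 29.6
t: 7.53
eef_pos: [0.469, 0.2339, 0.2057]
tool_rot: [0.0, 0.121, 0.993, 0.0]
contact_force: [0.2, -0.6, -0.8]
gripper_width: 0.288
grasp_force: 29.6
```

```bash
python3 -m pendant '[[0.02,0,0,0.001,0],[0.02,0,0,0,0]]'
```

```text
t: 7.7
eef_pos: [0.469, 0.2339, 0.2047]
tool_rot: [0.0, 0.121, 0.993, 0.0]
contact_force: [0.3, 0.8, -0.5]
gripper_width: 0.287
grasp_force: 29.6
```

```bash
python3 -m pendant '[[0.02,0,0,0.001,0],[0.02,0,0,0,0],[0.02,0,0,0,0]]';python3 -m pendant '[[0.02,0,0,0.001,0],[0.02,0,0,0,0],[0.02,0,0,0,0]]'
```

```text
t: 7.95
eef_pos: [0.469, 0.2339, 0.2046]
tool_rot: [-0.0, 0.121, 0.993, 0.0]
contact_force: [-3.3, -1.6, 10.6]
gripper_width: 0.288
grasp_force: 30.5
t: 8.2
eef_pos: [0.4691, 0.2339, 0.2045]
tool_rot: [0.0, 0.121, 0.993, 0.0]
contact_force: [-5.8, -3.3, 21.1]
gripper_width: 0.286
grasp_force: 31.3
```

```bash
python3 -m pendant '[[0.02,0,0,-0.0015,0],[0.02,0,0,0,0],[0.03,0,0,0,0],[0.045,0,0,0,0],[0.065,0,0,0,0],[0.065,0,0,0,0],[0.065,0,0,0,0],[0.065,0,0,-0.01,0],[0.065,0,0,-0.02,0],[0.065,0,0,-0.03,0],[0.065,0,0,-0.03,0],[0.065,0,0,-0.03,0]]'
python3 - <<'E'
from h import *
np.set_printoptions(precision=4,suppress=True)
go([.453,.074,.32])
I,D=bot.read_camera("scene");cv2.imwrite("pics/m3.png",cv2.resize(I[90:270,160:400],(800,600),interpolation=cv2.INTER_CUBIC))
for n in("cap_knob","cap","dial_bar","dial_axis"):
    for d in bot.pinpoint(n,"scene")[:4]:print(n,round(d["score"],2),np.round(d["at"],1),dep("scene",d["at"],D))
print(proj("scene",np.array([.469,.234,.0])),proj("scene",np.array([.469,.234,.042])))
E
```

```text
t: 9.2
eef_pos: [0.4687, 0.2336, 0.3261]
tool_rot: [-0.0, 0.121, 0.993, -0.0]
contact_force: [1.8, -0.5, -0.2]
gripper_width: 0.761
grasp_force: 0.0
t 9.2 eef [0.4687 0.2336 0.3261] ty 76.1 shift [-0.023  -0.1587  0.0061] F [ 1.8 -0.5 -0.2] w 0.761 g 0.0
cap_knob 0.91 [239.3 254.3] [ 0.5099 -0.0772  0.0505]
cap_knob 0.9 [291.5 255.3] [ 0.6177 -0.0241  0.0369]
cap_knob 0.61 [269.6 174.8] [0.4702 0.2215 0.049 ]
cap 0.92 [288.3 260.2] [ 0.6132 -0.0319  0.0258]
cap 0.86 [222.9 190.3] [0.3615 0.1326 0.0252]
cap 0.78 [271.2 184.2] [0.5088 0.1281 0.0984]
cap 0.57 [236.3 265.1] [ 0.5076 -0.0908  0.026 ]
dial_bar 0.86 [241.2 185.5] [0.4551 0.0605 0.1298]
dial_axis 0.62 [261.9 208.3] [0.5045 0.0748 0.0577]
[270.3412 185.0209] [270.6805 174.1197]
```

View pics/m3.png

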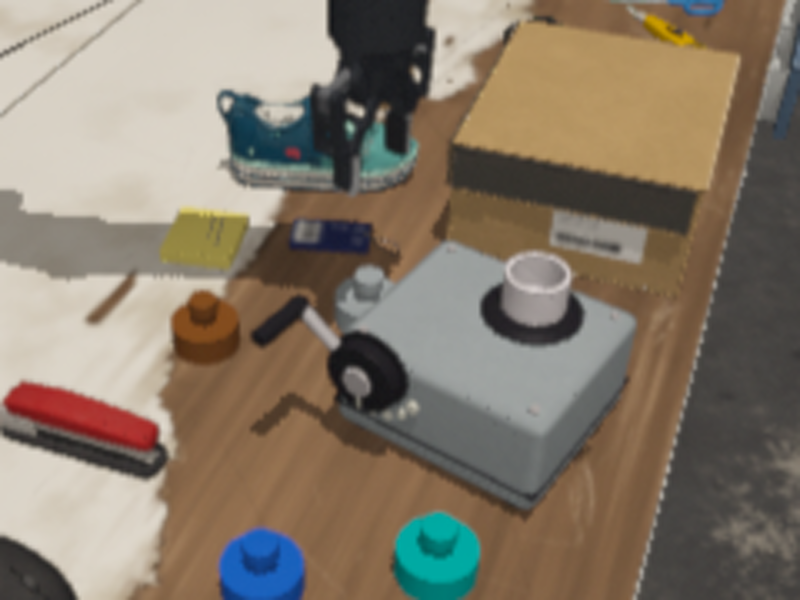

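The cap stands upright on the bare bench at scene (269,178), the spout is open at (321,171), and the dial bar is at (244,186). Next I close the fingers and go above the bar.

```bash
python3 -m pendant '[[0,-0.003,-0.0186,0,0],[0,-0.003,-0.02,0,0],[0,-0.003,-0.02,0,0],[0,-0.003,-0.02,0,0],[0,-0.003,-0.02,0,0],[0,-0.003,-0.02,0,0],[0,-0.003,-0.02,0,0],[0,-0.003,-0.02,0,0],[0,0,0,0,0],[0,0,0,0,0]]'
python3 - <<'E'
from h import *
np.set_printoptions(precision=4,suppress=True)
go([.454,.0739,.304])
I,D=bot.read_camera("scene");cv2.imwrite("pics/m4.png",cv2.resize(I[120:255,180:360],(800,600),interpolation=cv2.INTER_CUBIC))
I,D=bot.read_camera("top");J=I[150:285,180:360];cv2.imwrite("pics/t4.png",cv2.resize(J,(800,600),interpolation=cv2.INTER_CUBIC))
E
```

```text
t: 10.28
eef_pos: [0.4536, 0.0731, 0.3231]
tool_rot: [-0.001, 0.122, 0.993, -0.001]
contact_force: [0.0, 0.4, -0.4]
gripper_width: -0.001
grasp_force: 0.0
t 10.28 eef [0.4536 0.0731 0.3231] ty 76.0 shift [-0.0002  0.0009  0.0191] F [ 0.   0.4 -0.4] w -0.001 g 0.0
```

View pics/m4.png

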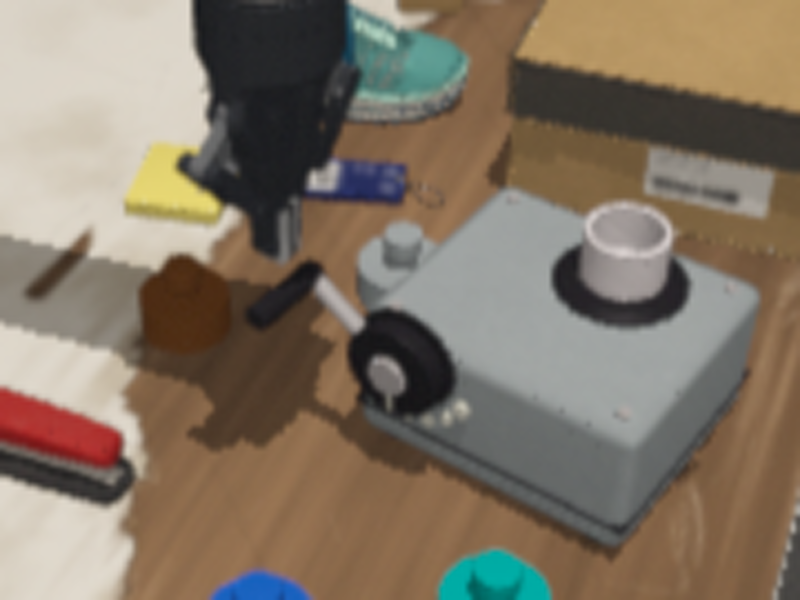

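The closed tips hang over the middle of the bar, tip at about crop (275,255) and bar centre at (285,295). Now pressing, following the arc.

```bash
python3 -m pendant '[[0,0,0,0.01,0],[0,0,0,0.006,0],[0,0.001,0,0.004,0],[0,0.001,0,0.004,0],[0,0,0,0,0]]'; python3 -m pendant '[[0,0.001,0,0.004,0],[0,0.001,0,0.004,0],[0,0.001,0,0.004,0],[0,0.001,0,0.004,0],[0,0.001,0,0.004,0],[0,0,0,0,0]]'
```

```text
t: 10.8
eef_pos: [0.4509, 0.0755, 0.299]
tool_rot: [-0.002, 0.12, 0.993, -0.0]
contact_force: [-5.4, 2.0, 6.8]
gripper_width: 0.0
grasp_force: 3.5
t: 11.3
eef_pos: [0.4463, 0.0766, 0.2792]
tool_rot: [-0.002, 0.12, 0.993, -0.0]
contact_force: [-4.3, 1.8, 5.6]
gripper_width: -0.0
grasp_force: 2.5
```

```bash
python3 -m pendant '[[0,0,0,0.005,0],[0,0,0,0.005,0],[0,0,0,0.005,0],[0,0,0,0.005,0],[0,0,0,0.004,0],[0,0,0,0,0]]'
python3 - <<'E'
from h import *
go([.45,.075,.232])
I,D=bot.read_camera("scene");cv2.imwrite("pics/m5.png",cv2.resize(I[120:255,180:360],(800,600),interpolation=cv2.INTER_CUBIC))
E
```

```text
t: 11.8
eef_pos: [0.4472, 0.0761, 0.2555]
tool_rot: [-0.001, 0.121, 0.993, -0.0]
contact_force: [-2.7, 2.1, 4.9]
gripper_width: -0.003
grasp_force: 2.2
t 11.8 eef [0.4472 0.0761 0.2555] ty 76.1 shift [-0.003  -0.0004  0.0235] F [-2.7  2.1  4.9] w -0.003 g 2.2
```

View pics/m5.png

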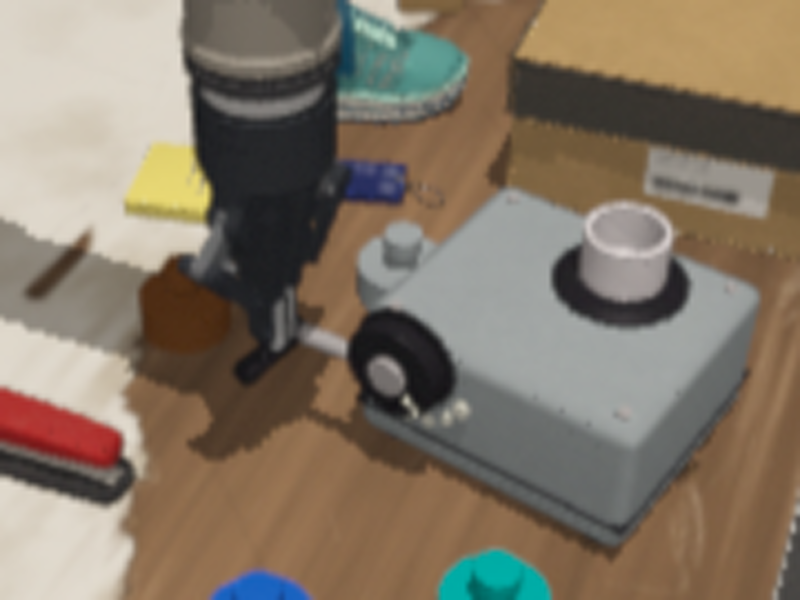

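The bar is near the second click: the pointer is one or two dots along and the finger is seated on the bar. Going on to the third.

```bash
python3 -m pendant '[[0,0,0,0.004,0],[0,0,0,0.004,0],[0,-0.001,0,0.004,0],[0,-0.001,0,0.004,0],[0,-0.001,0,0.004,0],[0,-0.001,0,0.0025,0],[0,0,0,0,0],[0,0,0,0,0]]'
python3 - <<'E'
from h import *
go([.45,.075,.232])
I,D=bot.read_camera("scene");cv2.imwrite("pics/m6.png",cv2.resize(I[150:240,210:330],(800,600),interpolation=cv2.INTER_CUBIC))
for n in("dial_bar","dial_axis"):
    for d in bot.pinpoint(n,"scene")[:2]:print(n,d["score"],d["at"])
c,s=np.cos(-.2425),np.sin(-.2425)
for a in(.95,1.05,1.15):
    x=-.055-.072*np.cos(.6-a);print(a,proj("scene",np.array([.597+c*x+s*.114,.156+s*x-c*.114,.082+.072*np.sin(.6-a)])))
E
```

```text
t: 12.52
eef_pos: [0.4515, 0.0748, 0.2336]
tool_rot: [0.0, 0.121, 0.993, -0.0]
contact_force: [-1.7, 1.3, 3.0]
gripper_width: -0.001
grasp_force: 1.3
t 12.52 eef [0.4515 0.0748 0.2336] ty 76.1 shift [ 0.0015 -0.0002  0.0016] F [-1.7  1.3  3. ] w -0.001 g 1.3
dial_bar 0.58 [239.7, 205.6]
dial_axis 0.58 [261.8, 208.3]
0.95 [242.72295389 202.96272366]
1.05 [243.63636191 205.24082607]
1.15 [244.73550923 207.51892594]
```

View pics/m6.png

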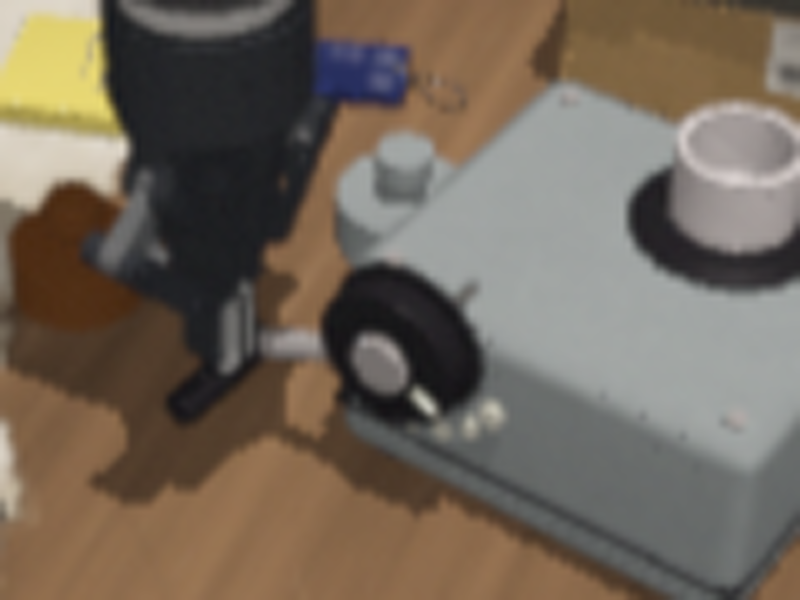

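```bash
for i in 1 ; do python3 -m pendant '[[0,0,0,0.001,0],[0,0,0,0,0],[0,0,0,0,0]]'; python3 -m pendant '[[0,0,0,0.001,0],[0,0,0,0,0],[0,0,0,0,0]]'; done
```

```text
t: 12.92
eef_pos: [0.4516, 0.0747, 0.2329]
tool_rot: [0.0, 0.121, 0.993, 0.0]
contact_force: [-0.3, -0.6, 4.1]
gripper_width: -0.001
grasp_force: 2.2
t: 13.17
eef_pos: [0.4518, 0.0747, 0.232]
tool_rot: [0.001, 0.121, 0.993, 0.0]
contact_force: [0.3, -0.3, 4.8]
gripper_width: -0.002
grasp_force: 2.6
```

```bash
python3 -m pendant '[[0,0,0,0,0],[0,0,0,0,0],[0,0,0,0,0],[0,0,0,0,0]]'
python3 - <<'E'
from h import *
I,D=bot.read_camera("scene")
for n in("dial_bar","cap_knob"):
    for d in bot.pinpoint(n,"scene")[:4]:print(n,round(d["score"],2),np.round(d["at"],1))
print(bot.hand_in())
E
```

```text
t: 13.5
eef_pos: [0.4518, 0.0747, 0.232]
tool_rot: [0.001, 0.121, 0.993, 0.0]
contact_force: [-0.0, 0.2, 5.2]
gripper_width: 0.004
grasp_force: 2.6
dial_bar 0.75 [242.3 207.9]
cap_knob 0.8 [239.3 253.6]
cap_knob 0.58 [267.2 175.7]
cap_knob 0.55 [291.7 252.5]
cap_knob 0.52 [216.5 183.6]
the job is handed in; nothing more can be done
None
```

The job is handed in: the grey cap stands open side down on the bare bench in front of the blower's left half, and the arm is holding the dial bar at the third click with about 5 N, judged by tip height and force (the hand-in gave no verdict).

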